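# Feed a beech block and hold it square in the corner jig

### The job

Pull the feeder's red-handled lever all the way towards the feeder's open front so that it pushes the beech block out, then ease it slowly all the way back without letting it fly. Then set the block upright on the corner jig and press it into the corner, its orange end flush against the orange fence and its side flush against the dark fence, and finish still holding it pressed firmly against both, ready for me to screw it down; leave everything else on the table alone.

Things in the scene. Friction and masses are not known exactly. Their poses are not given: they have to be found in the camera images.
- feeder: Blue block feeder fixed to the table, left or right of the robot. Origin on the table; x runs from its open front (facing roughly the robot) to its rear. Floor plate 8 mm thick, x -135 to +110 mm, 130 mm wide; on it a tunnel, x 0 to 95 mm, 66 mm wide outside, clear roof top at 78 mm. After a full stroke the block's centre lies near x -48, y 0 mm, on the free plate in front.
- lever (a joint): The feeder's sprung lever (rad): 0 at rest, leaning 0.55 rad to the rear; grows as its handle is pulled over towards the feeder's front, 1.1 at its stop. It pushes the block 80 mm per rad. Its spring pulls back with about 4 N at the handle at rest, 11 N at full stroke. Let go, it flies back: easing it back should take 2 s or more.
- lever_grip (a point): Middle of the lever's round red handle bar: 14 mm diameter, 104 mm long along the feeder's y between two 10 mm steel arms, 140 mm from the pivot; 169 mm above the table at rest. Moves in an arc about lever_pivot; the bar can turn between the finger pads.
- lever_pivot (a point): Point on the lever's axle (along the feeder's y) midway between the arms, 50 mm above the table, x +30 mm in the feeder frame. At lever angle q the bar's middle is at x = 30 + 140 sin(0.55 - q), z = 50 + 140 cos(0.55 - q) mm in the feeder frame.
- block: Loose beech block, 64 mm long (x), 50 mm wide (y), 60 mm tall (z), 100 to 180 g; the last 8 mm at its +x end are orange all round. Origin: centre of its underside. It starts upright in the feeder's tunnel on the 8 mm floor plate, orange end to the rear (x along the feeder's x within 0.03 rad).
- block_toe (a point): The block's lower corner that belongs in the jig's corner: at its +x (orange) end and +y side, on the underside (32, 25, 0 mm in the block's frame).
- jig: Corner jig fixed to the table on the side where the feeder is not: plywood board 200 x 200 x 12 mm, origin at the centre of its underside on the table, z up. Fences stand 18 mm above the board along its +x and +y edges; fingertips more than 18 mm above the block's underside clear them. Board, fences and block are waxed (friction about 0.25 between them).
- jig_corner (a point): Where the fences' inner faces meet, on the board's upper face (12 mm above the table): 80, 80 mm from the jig's origin. Pressed home, block_toe lies here and the block's x and y run along the jig's x and y.
- fence_orange: Orange fence on the jig's +x edge, fixed: 20 mm thick (x), 200 mm long (y), 18 mm tall; inner face at x +80 mm in the jig frame. Origin: centre of its underside, on the board.
- fence_dark: Dark wooden fence on the jig's +y edge, fixed: 180 mm long (x), 20 mm thick (y), 18 mm tall; inner face at y +80 mm in the jig frame. Origin: centre of its underside, on the board.
- paint: Red paint bottle, 66 mm diameter, 190 mm tall, white cap, standing at the far side of the table. Origin: centre of its underside. To be left alone.
- palette: White plastic plate, 150 mm diameter, 18 mm tall, far left. Origin: centre of its underside. To be left alone.
- cup: Blue cup, 72 mm diameter, 85 mm tall, far right. Origin: centre of its underside. To be left alone.
- knife: Spatula lying at the left side, roughly along the world's x, about 280 mm long. Origin: centre of its underside. To be left alone.
- screwdriver: Screwdriver lying at the right side, roughly along the world's x, about 200 mm long. Origin: centre of its underside. To be left alone.
- stone_a: Painted red model stone, 38 mm across, 29 mm tall, lying between feeder and jig. Origin: centre of its underside. To be left alone.
- stone_b: Pale pink model stone, 32 mm across, 25 mm tall, between feeder and jig, farther out. Origin: centre of its underside. To be left alone.
- stone_c: Orange model stone, 42 mm across, 32 mm tall, on the paper near the robot. Origin: centre of its underside. To be left alone.

How it is judged:
On the way, in this order (a step that is already met when the one before it is completed fails the run):
1. the lever is pulled through its stroke (beyond 0.95 of 1.1 rad), pushing the block out (more than 65 mm) (value of joint lever above 0.95 rad and distance of block from where it was at the start of the episode above 0.065 m), for 0.1 s.
2. the lever is back at rest (below 0.08 rad) (value of joint lever below 0.08 rad), for 0.2 s.
At the end, for the whole second after the job is handed in: Through the last second the robot holds the block upright (within 0.04 rad) in the jig's corner: block_toe within 4 mm of jig_corner, square to the jig within 0.04 rad, pressing with more than 2 N on each fence, the fingers bearing on it with more than 2 N; the lever at rest (below 0.08 rad) (contact force between block and fence_orange above 2 N and contact force between block and fence_dark above 2 N and distance between block_toe and jig_corner below 0.004 m and angle between the x axis of block and the x axis of jig, either way round below 0.04 rad and angle between block's own z axis and vertical below 0.04 rad and contact force between block and the fingers above 2 N and linear speed of block below 0.01 m/s and value of joint lever below 0.08 rad); the arm keeps its last pose, push and grip.
It fails at once if the lever flies back (faster than 2.5 rad/s while more than 0.25 rad from rest) (velocity of joint lever below -2.5 rad/s and value of joint lever above 0.25 rad).
It fails at once if the block is tipped over (beyond 0.5 rad) (angle between block's own z axis and vertical above 0.5 rad).
It fails at once if another thing on the table is moved by more than 30 mm (distance of any of paint, palette, cup, knife, screwdriver, stone_a, stone_b, stone_c from where it was at the start of the episode above 0.03 m).
It also fails if it takes over 72 s, if anything falls off the work surface, if the arm or the gripper's body presses on something with over 40 N, if the wrist force passes 120 N, or if a joint passes its speed limit or range.

### The arm

A 6-joint arm with a two-finger parallel gripper is mounted at the origin on the work surface. World frame = base frame: x ahead of the robot, y to its left, z up, the work surface at z = 0. Lengths are in m, angles in rad, forces in N, time in s.
With the tool pointing down it reaches from about 0.35 to 0.975 m from the base axis. Payload 4.9 kg.
Tool frame: the origin (TCP) lies between the finger pads; the fingertips stand 25 mm ahead of it and the grasp point (between the pads) lies 6 mm ahead of it; z points along the fingers, y is the line along which they close (so a half turn about z gives the same grasp; the last joint's range is limited). The gripper opens to 85 mm and grips with 20 to 120 N. Pads are 22 mm wide; open, the fingers measure 114 mm over their backs; the gripper's body (76 mm by 85 mm) begins 54 mm behind the grasp point. The pads swing forward as they close: fully open they stand 13 mm farther back than shut.
Start: joints at [1.067, 0.053, 1.613, -0, 1.476, -0.119], TCP at [0.235, 0.579, 0.256] pointing down, gripper open.
Joint ranges: [-3.01, 3.01], [-1.01, 2.22], [0.06, 2.58], [-1.02, 4.17], [0.09, 2.62], [-3.14, 3.14]. Speed limits (rad/s): [2.57, 2.57, 3.14, 3.14, 3.14, 3.14].

### API

Orientations are given as [roll, pitch, yaw] about the fixed x, y, z axes, in that order (R = Rz(yaw) Ry(pitch) Rx(roll)).
In Python, from workcell import robot, cam gives the robot as it stands (robot), with the cameras (cam).
- The arm moves only by the tool shift_gripper, called after "Request:" in YAML: its name, and indented under it one key for each argument. Schema: {"type":"object","properties":{"motion":{"type":"array","items":{"type":"number"},"minItems":5,"maxItems":100},"grip_force":{"type":"number"},"only":{"type":"string"},"quiet":{"type":"boolean"},"lines":{"type":"string"}},"required":["motion"],"additionalProperties":false}. motion is one flat list of numbers that holds 1 to 20 rows one after another, with no inner brackets; each row has 5 numbers: the finger opening in m, then dx, dy, dz in m, then a turn about the tool's z in rad; each row shifts and turns the commanded pose from where the row before left it, along the tool's axes as they then stand; what a row does not reach is not made up. A row lasts 1/10 s, in which the tool goes at most 0.05 m and 0.15 rad, less where a joint would pass 70% of its speed; a pose out of reach is approached as far as the arm can. The fingers move at their own pace and stop on an object; grip_force is the grip in N (left out, the last holds). Time passes only in rows, so rows that do not move let the fingers close. The tool returns the time, the measured TCP pose, the force, the opening and the grip force at its end. only (a regular expression) keeps the lines of the reply that match it, lines (a string "A,B") keeps lines A to B, and quiet returns only ok. Input that does not fit is refused with a message, and nothing moves.
- robot.sense(): the state, without advancing time (a new reading comes with each control period).
- cam.read_camera(name): name is "side" or "top"; returns a dict with "pixels" (420x560x3 uint8, red, green, blue), "vfov" (degrees; the focal length in pixels is half the picture's height over the tangent of half this angle, whatever the lens; pixels are square), "cx", "cy" (the principal point, pixels), "origin" and "rotation" of the camera in the world. Camera axes: x right, y down, z forward; pixel columns grow to the right and rows downward; lengths in m; the calibration is good to about 2 mm. A picture is of the moment at which its call begins. There is no depth.
- robot.hand_in(): hands the job in; it is judged then, once.
The state is a dict: "t": time; "joints": joint angles; "qvel": joint speeds; "effort": joint torques, N m; "position": TCP position; "orientation": TCP orientation; "contact_force": force on the tool from outside, world axes, zero at the start; "torque": the same for the moment, N m; "width": finger opening in m; "finger_force": force on a finger pad.
Only numpy, scipy, OpenCV 4.12 (cv2) and the standard library are available. Lean on these libraries where they do the work, as an engineer would, in place of code of your own. Each camera call takes 0.05 s, during which the arm holds its last target. There are 200 camera calls.

## Working session

There is one attempt and no reset: what is moved stays moved. The work goes in short steps, Python scripts to look and compute and a tool call to move; the robot and the scene stay as the last step left them, time stands still between calls to the robot, and variables do not carry over. Pictures are saved under pics/ and viewed, at most 10 in all, crops included, and the job is handed in when it is done.

```bash
ls; mkdir -p pics; python3 - <<'E'
from workcell import robot, cam
import cv2
for n in("side","top"):
    c=cam.read_camera(n); cv2.imwrite(f"pics/{n}0.png",cv2.cvtColor(c["pixels"],cv2.COLOR_RGB2BGR))
    print(n,c["vfov"],c["cx"],c["cy"],c["origin"],c["rotation"],[k for k in c])
print(robot.sense())
E
```

```text
pics
workcell.py
side 49.119283669702845 274.9837212414744 216.66249912923172 [ 0.44661703 -0.95824804  0.95650123] [-2.28359654 -0.01533466 -0.11136092] ['pixels', 'vfov', 'cx', 'cy', 'origin', 'rotation']
top 44.09310036546555 283.81672703298443 210.18650164492556 [0.23029092 0.01244812 1.78534811] [-2.92151814  0.00334395 -1.65996295] ['pixels', 'vfov', 'cx', 'cy', 'origin', 'rotation']
{'t': 0.1, 'joints': array([ 1.06695519e+00,  5.32788847e-02,  1.61417222e+00,  3.45930699e-05,
        1.47601022e+00, -1.18995689e-01]), 'qvel': array([-0.0008064 , -0.00150952, -0.00327328, -0.00141792,  0.00298305,
       -0.00105121]), 'effort': array([ 5.91390744e-04, -3.94897449e+01, -3.71365821e+01, -8.08914024e-05,
        3.91437105e-03, -6.92543409e-07]), 'position': array([0.2343684 , 0.57882638, 0.25518406]), 'orientation': array([-3.13974128e+00, -2.56027404e-04,  2.75674367e+00]), 'contact_force': array([ 0.41105323, -0.91673132,  0.30708068]), 'torque': array([ 0.00524448,  0.02342826, -0.00792948]), 'finger_force': 0.0, 'width': 0.08554113288635595}
```

View pics/side0.png

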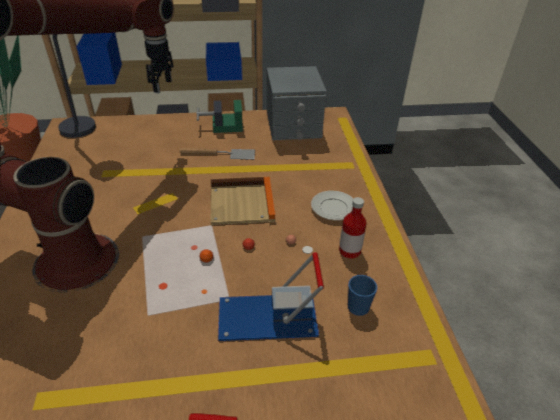

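View pics/top0.png

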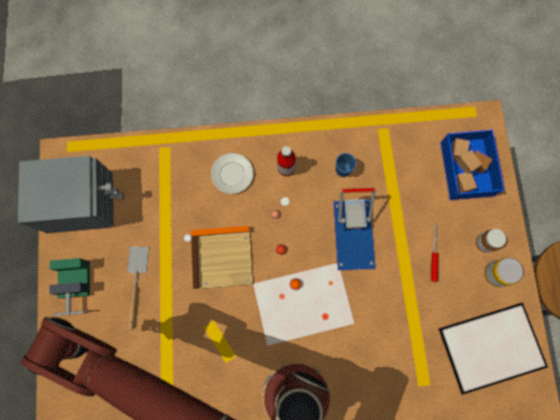

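The side view shows the feeder's plate at about (220-318, 297-338), the red bar at (319, 270) and the jig at (212-274, 180-222). In the top view the feeder is at (335-375, 200-270), the bar at (358, 190) and the jig at (193-252, 228-288). So the feeder is on the right (−y) and the jig on the left. Next I'll view enlarged crops.

```bash
python3 - <<'E'
import cv2,numpy as np
t=cv2.imread("pics/top0.png");s=cv2.imread("pics/side0.png")
def crop(im,x,y,w,h,k):
    c=cv2.resize(im[y:y+h,x:x+w],None,fx=k,fy=k,interpolation=cv2.INTER_CUBIC)
    for u in range(0,w,10):
        cv2.line(c,(u*k,0),(u*k,6 if u%50 else 14),(255,255,255),1)
    for v in range(0,h,10): cv2.line(c,(0,v*k),(6 ,v*k),(255,255,255),1)
    return cv2.resize(cv2.copyMakeBorder(c,0,300-c.shape[0],0,400-c.shape[1],cv2.BORDER_CONSTANT),(400,300))
m=np.vstack([np.hstack([crop(t,320,180,66,100,3),crop(t,180,220,100,75,4)]),np.hstack([crop(s,210,240,130,100,3),crop(s,200,170,100,75,4)])])
cv2.imwrite("pics/m0.png",m)
E
```

```text
(no output)
```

View pics/m0.png

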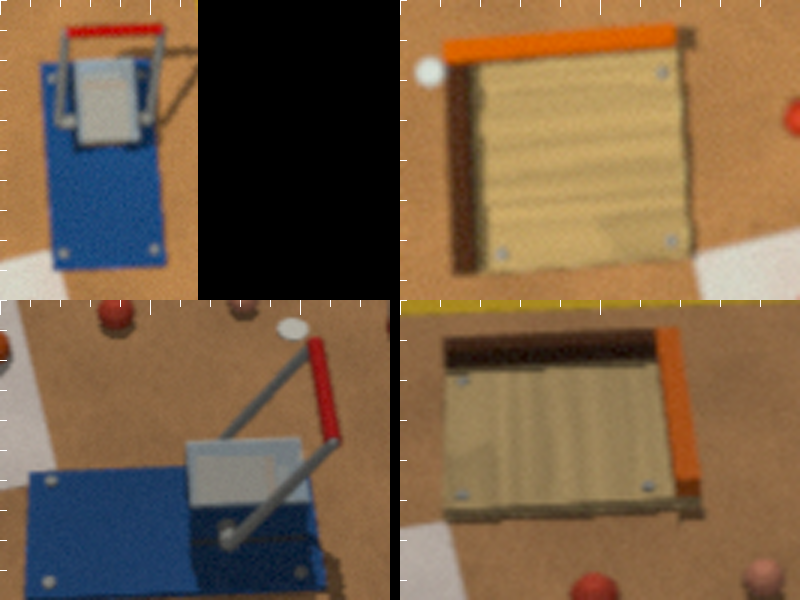

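The crops give the feeder plate corners, the bar ends and the jig fence corners clearly. In the top view the bar runs (342,190) to (374,190), and the jig's +x points away from the robot with +y to the left. I'll fit poses, with z free, from both views.

```bash
cat > h.py <<'E'
import numpy as np,cv2
from scipy.optimize import least_squares
from scipy.spatial.transform import Rotation as R
CAM={"side":(49.119283669702845,274.9837212414744,216.66249912923172,[0.44661703,-0.95824804,0.95650123],[-2.28359654,-0.01533466,-0.11136092]),
"top":(44.09310036546555,283.81672703298443,210.18650164492556,[0.23029092,0.01244812,1.78534811],[-2.92151814,0.00334395,-1.65996295])}
def proj(n,P,k=0):
    v,cx,cy,o,r=CAM[n]; f=210/np.tan(np.radians(v/2))
    p=(np.atleast_2d(P)-o)@R.from_euler('xyz',r).as_matrix()
    u=p[:,:2]/p[:,2:]; u=u*(1+k*(u**2).sum(1,keepdims=True))
    return u*f+[cx,cy]
def world(q,P):
    P=np.atleast_2d(P)/1000; c,s=np.cos(q[2]),np.sin(q[2])
    return np.c_[P[:,0]*c-P[:,1]*s+q[0],P[:,0]*s+P[:,1]*c+q[1],P[:,2]+(q[3] if len(q)>3 else 0)]
def fit(obs,q0,k=None):
    def res(q):
        return np.concatenate([(proj(n,world(q[:4],[a[:3] for a in o]),q[4+(n=="top")] if len(q)>4 else 0)-[a[3:] for a in o]).ravel() for n,o in obs.items()])
    s=least_squares(res,q0,loss='soft_l1',x_scale=[.01,.01,.01,.01,.1,.1][:len(q0)]); return s.x,res(s.x)
E
cat > f.py <<'E'
from h import *
np.set_printoptions(precision=4,suppress=True)
b=(30+140*np.sin(.55),50+140*np.cos(.55))
F={"top":[(110,65,8,333.7,201.7),(-135,65,8,338,270),(-135,-65,8,375.3,268.7),(b[0],52,b[1],342.3,190.3),(b[0],-52,b[1],374.3,189.7)],
"side":[(-135,65,8,219.7,297.3),(-135,-65,8,218.7,339.3),(110,-65,8,318.3,336),(b[0],52,b[1],315,253.3),(b[0],-52,b[1],321.3,286.7)]}
J={"top":[(100,100,30,190.75,230.5),(100,-100,30,249.25,226.25),(80,-100,30,249.5,231.75),(80,100,30,191.5,236),(-100,100,30,193.25,288.25),(-100,80,30,198.25,288),(-100,-100,12,253,284.25)],
"side":[(-100,100,30,210.75,179.5),(-100,80,12,211.5,187),(80,100,30,264.25,177),(100,100,30,269.5,177),(80,-100,30,269.25,218.25),(100,-100,30,274.75,217.75),(-100,-100,12,211.5,222)]}
for nm,O,q in(("F",F,[.6,-.25,0,0]),("J",J,[.5,.25,0,0])):
    for e in([],[0,0]):
        x,r=fit(O,q+e); print(nm,x); print(r.reshape(-1,2))
E
python3 f.py
```

```text
F [ 0.5326 -0.2526 -0.0504  0.0071]
[[-0.411  -1.5894]
 [-0.4317 -0.116 ]
 [ 0.3374 -0.307 ]
 [-0.3166 -0.2204]
 [ 0.0703 -0.8629]
 [-0.8972 -0.3972]
 [-1.6056  0.371 ]
 [ 0.6922 -0.7136]
 [-0.117   0.5119]
 [-0.4625  0.7704]]
F [ 0.5326 -0.2533 -0.0478  0.0063 -0.0883 -0.0536]
[[-0.3417 -1.5016]
 [-0.2149 -0.1468]
 [ 0.3813 -0.499 ]
 [-0.2563 -0.1205]
 [-0.0043 -0.8243]
 [-0.7051 -0.2002]
 [-1.0488 -0.0164]
 [ 0.4865 -1.1775]
 [-0.2026  0.8362]
 [-0.5154  0.9445]]
J [ 0.481   0.2092 -0.0225  0.0027]
[[ 0.301  -1.2839]
 [-0.1003 -0.8771]
 [-0.0473 -0.668 ]
 [-0.288  -1.0581]
 [-0.5532 -0.4839]
 [ 0.4089 -0.6359]
 [-0.4185 -0.0753]
 [-0.4088  0.3984]
 [-0.8511  0.7358]
 [-0.7022  0.7687]
 [-0.0986  0.5344]
 [-1.1554 -2.2344]
 [-0.1845 -2.0353]
 [-1.8265  1.1654]]
J [ 0.4805  0.2083 -0.0206  0.0046 -0.5056  0.0786]
[[ 0.1838 -1.1803]
 [ 0.0685 -0.9286]
 [ 0.1316 -0.7108]
 [-0.3992 -0.9322]
 [-0.6907 -0.0457]
 [ 0.3304 -0.2364]
 [-0.1764  0.0604]
 [ 0.2331  0.6447]
 [-0.2889  0.848 ]
 [-0.8128  0.6184]
 [-0.2275  0.3708]
 [-1.2004 -2.5292]
 [-0.2229 -2.3382]
 [-1.2736  0.8873]]
```

```bash
sed -i 's/(80,-100,30,269.25,218.25),(100,-100,30,274.75,217.75),/(80,-100,12,269.25,218.25),(100,-100,12,274.75,217.75),/; s/110,65,8,333.7,201.7/110,65,8,333.7,200.8/; s/for e in(\[\],\[0,0\])/for e in([],)/; s/x,r=fit(O,q+e)/x,r=fit({n:[(*a[:3],a[3]-.38,a[4]-.38) for a in o] for n,o in O.items()},q+e)/' f.py; python3 f.py
```

```text
F [ 0.5328 -0.2514 -0.0509  0.0074]
[[-0.3344 -0.3557]
 [-0.3955  0.2283]
 [ 0.381   0.054 ]
 [-0.2684  0.1091]
 [ 0.125  -0.5198]
 [-0.4579 -0.455 ]
 [-1.1841  0.2474]
 [ 1.0543 -0.79  ]
 [ 0.2687  0.4731]
 [-0.1008  0.6791]]
J [ 0.4809  0.2099 -0.0151  0.0075]
[[ 0.0074 -0.9085]
 [-0.2578 -0.9334]
 [-0.1623 -0.7137]
 [-0.5397 -0.67  ]
 [-0.4179  0.0246]
 [ 0.5594 -0.1729]
 [-0.1395 -0.0165]
 [-0.3689 -0.366 ]
 [-0.7671 -0.0167]
 [-0.5788 -0.219 ]
 [ 0.0297 -0.4777]
 [-0.6075  1.079 ]
 [ 0.3149  1.2459]
 [-1.3371  0.3627]]
```

```bash
cat >> h.py <<'E'
def go(x,y,z,yaw):
    "rest to go, in tool axes"
    from workcell import robot, cam
    s=robot.sense(); M=R.from_euler('xyz',s["orientation"])
    d=M.inv().apply(np.array([x,y,z])-s["position"]); w=(yaw-s["orientation"][2]+np.pi)%(2*np.pi)-np.pi
    print("t",s["t"],"pos",s["position"].round(4),"rpy",s["orientation"].round(4),"F",s["contact_force"].round(1),"w",round(s["width"],4),"| d",d.round(4),"turn",round(-w,4))
E
```

Request:
shift_gripper:
  motion: [0.085,0,0,0,0.137,0.085,0,0,0,0.137,0.085,0,0,0,0.137,0.085,0,0,0,0.137,0.085,0,0,0,0.137,0.085,0,0,0,0.137,0.085,0,0,0,0.137,0.085,0,0,0,0.137,0.085,0,0,0,0.137,0.085,0,0,0,0]

```text
t: 1.1
position: [0.2345, 0.579, 0.2556]
orientation: [-3.141, 0.001, 1.524]
contact_force: [-0.3, 0.9, -0.2]
width: 0.0849
finger_force: 0.0
```

```bash
python3 -c "
from h import *
go(.636,-.257,.235,1.52)"
```

```text
t 1.1 pos [0.2345 0.579  0.2556] rpy [-3.1411e+00  1.0000e-03  1.5240e+00] F [-0.3  0.9 -0.2] w 0.0849 | d [-0.8163  0.4402  0.0212] turn 0.004
```

Request:
shift_gripper:
  motion: [0.085,-0.04,0.022,0,0,0.085,-0.04,0.022,0,0,0.085,-0.04,0.022,0,0,0.085,-0.04,0.022,0,0,0.085,-0.04,0.022,0,0,0.085,-0.04,0.022,0,0,0.085,-0.04,0.022,0,0,0.085,-0.04,0.022,0,0,0.085,-0.04,0.022,0,0,0.085,-0.04,0.022,0,0,0.085,-0.04,0.022,0,0,0.085,-0.04,0.022,0,0,0.085,-0.04,0.022,0,0,0.085,-0.04,0.022,0,0,0.085,-0.04,0.022,0,0,0.085,-0.04,0.022,0,0,0.085,-0.04,0.022,0,0,0.085,-0.04,0.022,0,0,0.085,-0.04,0.022,0,0,0.085,-0.01,0,0,0]

```text
t: 3.1
position: [0.6168, -0.2134, 0.255]
orientation: [-3.141, 0.001, 1.524]
contact_force: [-0.5, 0.2, -0.8]
width: 0.085
finger_force: 0.0
```

```bash
python3 - <<'E'
from h import *
from workcell import robot, cam
go(.636,-.257,.235,1.52)
ims=[]
for n in("side","top"):
    im=cv2.cvtColor(cam.read_camera(n)["pixels"],cv2.COLOR_RGB2BGR); cv2.imwrite(f"pics/{n}1.png",im)
    u=proj(n,[.636,-.257,.17])[0].astype(int); x,y=u-[65,75]
    ims.append(cv2.resize(im[y:y+150,x:x+130],(390,450)));print(n,x,y)
cv2.imwrite("pics/m1.png",np.hstack(ims))
E
```

```text
t 3.1 pos [ 0.6168 -0.2134  0.255 ] rpy [-3.1407e+00  5.0000e-04  1.5235e+00] F [-0.5  0.2 -0.8] w 0.085 | d [-0.0427  0.0213  0.02  ] turn 0.0035
side 252 196
top 292 114
```

View pics/m1.png

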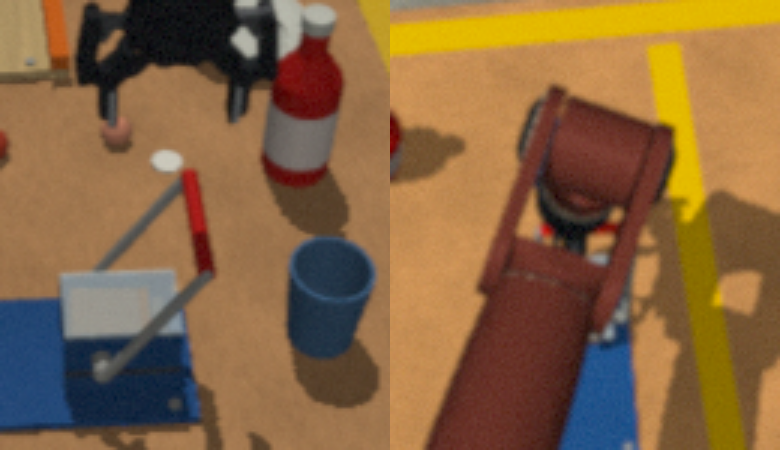

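The hand is above and slightly short of the bar. In the side view its fingertips are at (289,236) and (331,235), and the bar runs (315,254) to (322,286). I'll compare the tips with their projection to check the side camera's bias.

```bash
python3 - <<'E'
from h import *
for z in(.230,.243): print(proj("side",[.6168,-.2134,z]))
print(proj("side",[[.6168-.042,-.2134,.24],[.6168+.042,-.2134,.24]]))
print(proj("side",world([.5328,-.2514,-.0509],[[103.2,52,169.3],[103.2,-52,169.3]])))
import f
E
```

```text
[[307.88921332 240.33957116]]
[[308.24565465 236.19482751]]
[[289.84331254 238.37018614]
 [326.34432255 235.95355761]]
[[314.67651091 255.58748918]
 [320.56100862 289.19952366]]
F [ 0.5328 -0.2514 -0.0509  0.0074]
[[-0.3344 -0.3557]
 [-0.3955  0.2283]
 [ 0.381   0.054 ]
 [-0.2684  0.1091]
 [ 0.125  -0.5198]
 [-0.4579 -0.455 ]
 [-1.1841  0.2474]
 [ 1.0543 -0.79  ]
 [ 0.2687  0.4731]
 [-0.1008  0.6791]]
J [ 0.4809  0.2099 -0.0151  0.0075]
[[ 0.0074 -0.9085]
 [-0.2578 -0.9334]
 [-0.1623 -0.7137]
 [-0.5397 -0.67  ]
 [-0.4179  0.0246]
 [ 0.5594 -0.1729]
 [-0.1395 -0.0165]
 [-0.3689 -0.366 ]
 [-0.7671 -0.0167]
 [-0.5788 -0.219 ]
 [ 0.0297 -0.4777]
 [-0.6075  1.079 ]
 [ 0.3149  1.2459]
 [-1.3371  0.3627]]
```

Request:
shift_gripper:
  motion: [0.085,-0.021,0.0095,0,0,0.085,-0.021,0.0095,0,0,0.085,0,0,0,0,0.085,0,0,0.03,0,0.085,0,0,0.03,0,0.085,0,0,0.02,0,0.085,0,0,0,0,0.03,0,0,0,0,0.01,0,0,0,0,0,0,0,0,0,0,0,0,0,0,0,0,0,0,0]
  grip_force: 60

```text
t: 4.4
position: [0.6344, -0.2526, 0.1778]
orientation: [3.137, 0.001, 1.524]
contact_force: [4.1, 0.5, -6.0]
width: 0.0123
finger_force: 51.5
```

```bash
python3 -c "
from h import *
go(.634,-.257,.175,1.52)"
```

```text
t 4.4 pos [ 0.6344 -0.2526  0.1778] rpy [3.1369e+00 9.0000e-04 1.5237e+00] F [ 4.1  0.5 -6. ] w 0.0123 | d [-0.0044 -0.0002  0.0028] turn 0.0037
```

Request:
shift_gripper:
  motion: [0,0,-0.0132,-0.0071,0,0,0,-0.0139,-0.0057,0,0,0,-0.0144,-0.0042,0,0,0,-0.0147,-0.0026,0,0,0,-0.0149,-0.001,0,0,0,0,0,0]
  grip_force: 80

```text
t: 5.0
position: [0.5655, -0.2493, 0.2011]
orientation: [3.128, 0.002, 1.523]
contact_force: [10.2, 2.6, 4.5]
width: 0.0114
finger_force: 78.6
```

```bash
python3 -c "
from h import *
go(.634,-.257,.175,1.52)"
```

```text
t 5.0 pos [ 0.5655 -0.2493  0.2011] rpy [3.1275e+00 1.7000e-03 1.5234e+00] F [10.2  2.6  4.5] w 0.0114 | d [-0.0044  0.0684  0.027 ] turn 0.0034
```

Request:
shift_gripper:
  motion: [0,0,-0.015,0.0006,0,0,0,-0.0148,0.0022,0,0,0,-0.0145,0.0038,0,0,0,-0.014,0.0053,0,0,0,-0.0134,0.0067,0,0,0,0,0,0,0,0,0,0,0]

```text
t: 5.7
position: [0.4935, -0.2458, 0.184]
orientation: [3.132, 0.001, 1.524]
contact_force: [1.9, 5.8, 15.0]
width: 0.0108
finger_force: 82.9
```

```bash
python3 - <<'E'
from h import *
from workcell import robot, cam
go(.634,-.257,.175,1.52)
im=cv2.cvtColor(cam.read_camera("side")["pixels"],cv2.COLOR_RGB2BGR)
cv2.imwrite("pics/m2.png",cv2.resize(im[200:350,200:360],(640,600)))
E
```

```text
t 5.7 pos [ 0.4935 -0.2458  0.184 ] rpy [3.1317e+00 9.0000e-04 1.5241e+00] F [ 1.9  5.8 15. ] w 0.0108 | d [-0.0047  0.1408  0.0104] turn 0.0041
```

View pics/m2.png

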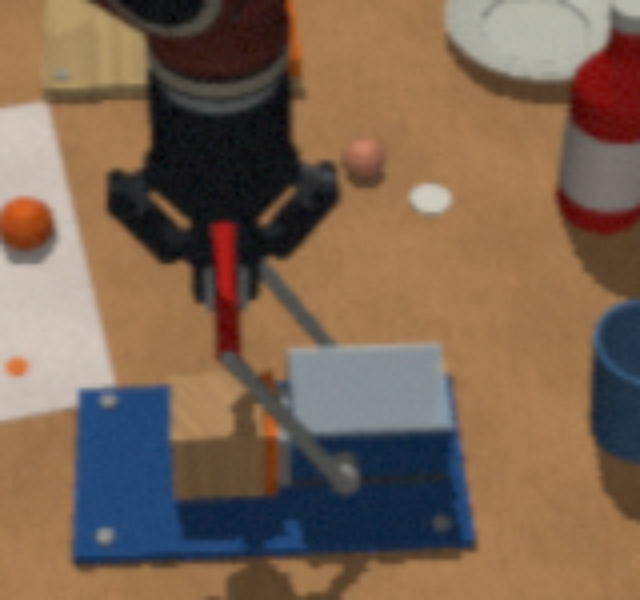

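The view shows the block pushed clear onto the free plate, between about (243,297) and (269,323) in the full side image, with its orange end to the rear. The bar is firmly between the fingers. Now I'll ease it back over about 3 s.

Request:
shift_gripper:
  motion: [0,0,0.0045,-0.0022,0,0,0,0.0045,-0.0022,0,0,0,0.0045,-0.0022,0,0,0,0.0047,-0.0018,0,0,0,0.0047,-0.0018,0,0,0,0.0047,-0.0018,0,0,0,0.0048,-0.0013,0,0,0,0.0048,-0.0013,0,0,0,0.0048,-0.0013,0,0,0,0.0049,-0.0007,0,0,0,0.0049,-0.0007,0,0,0,0.0049,-0.0007,0,0,0,0.005,-0.0002,0,0,0,0.005,-0.0002,0,0,0,0.005,-0.0002,0]

```text
t: 7.25
position: [0.564, -0.2492, 0.1987]
orientation: [3.136, 0.001, 1.525]
contact_force: [4.7, 0.5, 3.5]
width: 0.0108
finger_force: 88.7
```

Request:
shift_gripper:
  motion: [0,0,0.005,0.0003,0,0,0,0.005,0.0003,0,0,0,0.005,0.0003,0,0,0,0.0049,0.0009,0,0,0,0.0049,0.0009,0,0,0,0.0049,0.0009,0,0,0,0.0048,0.0014,0,0,0,0.0048,0.0014,0,0,0,0.0048,0.0014,0,0,0,0.0046,0.0019,0,0,0,0.0046,0.0019,0,0,0,0.0046,0.0019,0,0,0,0.0044,0.0024,0,0,0,0.0044,0.0024,0,0,0,0.0044,0.0024,0,0,0,0.001,0,0,0,0,0,0,0,0,0,0,0,0]

```text
t: 9.05
position: [0.6335, -0.2529, 0.1756]
orientation: [-3.141, 0.001, 1.524]
contact_force: [2.5, -3.3, -1.5]
width: 0.0112
finger_force: 96.3
```

Request:
shift_gripper:
  motion: [0,0,0.002,0.0006,0,0,0,0.002,0.0006,0,0,0,0.001,0,0,0,0,0,0,0]

```text
t: 9.45
position: [0.6353, -0.253, 0.1745]
orientation: [-3.131, -0.0, 1.524]
contact_force: [-10.7, -2.4, 6.3]
width: 0.0109
finger_force: 97.1
```

The force has reversed, so the lever is on its rest stop. Now release, rise and turn.

Request:
shift_gripper:
  motion: [0.03,0,0,0,0,0.06,0,0,0,0,0.085,0,0,0,0,0.085,0,0,0,0,0.085,0,0,-0.03,0,0.085,0,0,-0.05,0,0.085,0,0,0,0.143,0.085,0,0,0,0.143,0.085,0,0,0,0.143,0.085,0,0,0,0.143,0.085,0,0,0,0.143,0.085,0,0,0,0.143,0.085,0,0,0,0.143,0.085,0,0,0,0.143,0.085,0,0,0,0.143,0.085,0,0,0,0.143,0.085,0,0,0,0.143,0.085,0,0,0,0]
  grip_force: 40

```text
t: 11.25
position: [0.639, -0.2523, 0.2549]
orientation: [-3.141, 0.0, -0.049]
contact_force: [0.1, -0.2, -0.9]
width: 0.0847
finger_force: 0.0
```

```bash
python3 - <<'E'
from h import *
from workcell import robot, cam
go(.485,-.249,.255,-.051)
ims=[]
for n in("side","top"):
    im=cv2.cvtColor(cam.read_camera(n)["pixels"],cv2.COLOR_RGB2BGR); cv2.imwrite(f"pics/{n}3.png",im)
    u=proj(n,[.52,-.249,.06])[0].astype(int); x,y=u-[65,60]
    ims.append(cv2.resize(im[y:y+120,x:x+130],(390,360)));print(n,x,y)
cv2.imwrite("pics/m3.png",np.hstack(ims))
E
```

```text
t 11.25 pos [ 0.639  -0.2523  0.2549] rpy [-3.1411e+00  1.0000e-04 -4.8800e-02] F [ 0.1 -0.2 -0.9] w 0.0847 | d [-1.54e-01  4.20e-03 -1.00e-04] turn 0.0022
side 201 243
top 290 171
```

View pics/m3.png

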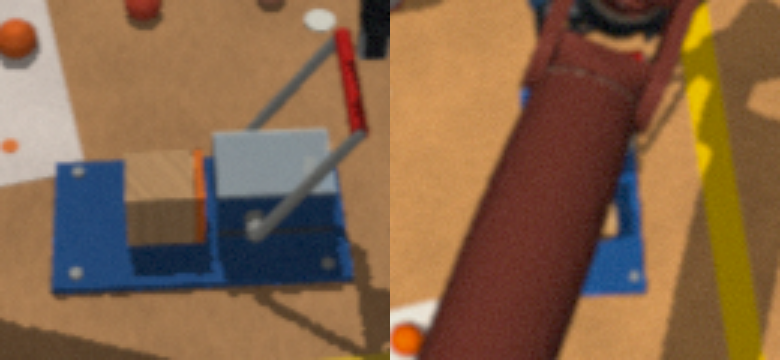

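The lever is back at rest. In the side view the block's top corners are about (242,294), (268,293), (243,310) and (269,308). I'll fit it from the side view with z known.

```bash
python3 - <<'E'
from h import *
np.set_printoptions(precision=4,suppress=True)
off=lambda u,v:(201+u/3-.33,243+v/3-.33)
B=[(-32,25,68,*off(125,154)),(32,25,68,*off(203,150)),(-32,-25,68,*off(127,201)),(32,-25,68,*off(206,197)),(-32,-25,8,*off(131,242))]
x,r=fit({"side":B},[.485,-.25,-.05]); print(x);print(r.reshape(-1,2))
Fs=[(-135,65,8,*off(54,162)),(-135,-65,8,*off(53,291)),(110,-65,8,*off(353,279)),(0,33,78,*off(213,133)),(0,-33,78,*off(217,195)),(95,33,78,*off(326,129))]
x,r=fit({"side":Fs},[.53,-.25,-.05]); print(x);print(r.reshape(-1,2)); print(world(x,[-48,0,0]))
import contextlib,io
E
```

```text
[ 0.4932 -0.2455 -0.0401]
[[ 0.2403 -0.6168]
 [ 0.0556 -0.4603]
 [-0.0492 -0.0058]
 [ 0.313   0.0503]
 [-0.6504  1.4381]]
[ 0.5331 -0.2471 -0.0506]
[[ 0.4453  0.3296]
 [-0.8958 -0.2352]
 [ 0.1952 -0.5707]
 [-0.1447 -0.0448]
 [ 0.052   0.6522]
 [ 0.202  -0.1092]]
[[ 0.4851 -0.2447  0.    ]]
```

Request:
shift_gripper:
  motion: [0.085,-0.05,0.001,0,0,0.085,-0.05,0.001,0,0,0.085,-0.05,0.001,0,0,0.085,-0.002,0.0,0,0,0.085,0,0,0.05,0,0.085,0,0,0.05,0,0.085,0,0,0.04,0,0.085,0,0,0.03,0,0.085,0,0,0.02,0,0.085,0,0,0.013,0,0.085,0,0,0,0]

```text
t: 12.45
position: [0.4863, -0.2474, 0.0502]
orientation: [-3.14, 0.003, -0.048]
contact_force: [0.3, 0.7, 0.7]
width: 0.0849
finger_force: 0.0
```

```bash
python3 - <<'E'
from h import *
from workcell import robot, cam
go(.487,-.249,.052,-.05)
im=cv2.cvtColor(cam.read_camera("side")["pixels"],cv2.COLOR_RGB2BGR)
cv2.imwrite("pics/m4.png",cv2.resize(im[230:350,200:360],(640,480)))
E
```

```text
t 12.45 pos [ 0.4863 -0.2474  0.0502] rpy [-3.1397e+00  2.8000e-03 -4.8000e-02] F [0.3 0.7 0.7] w 0.0849 | d [ 0.0007  0.0015 -0.0018] turn 0.002
```

View pics/m4.png

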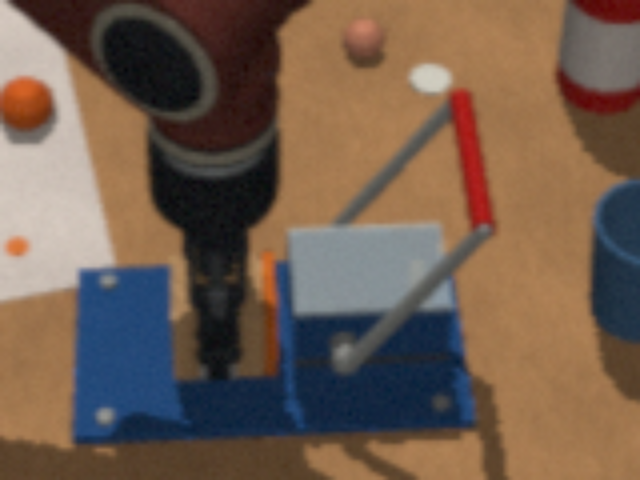

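The fingers straddle the block roughly at its middle (finger at column 254, block 243-269). I'll shift 3 mm towards the orange end, grip and lift.

Request:
shift_gripper:
  motion: [0.085,0.003,0,-0.001,0,0.045,0,0,0,0,0.03,0,0,0,0,0.03,0,0,0,0,0.03,0,0,0,0,0.03,0,0,0,0,0.03,0,0,0,0]
  grip_force: 60

```text
t: 13.2
position: [0.4908, -0.2488, 0.0542]
orientation: [3.141, -0.002, -0.049]
contact_force: [-0.4, 1.5, 5.5]
width: 0.0494
finger_force: 62.9
```

Request:
shift_gripper:
  motion: [0.03,0,0,-0.02,0,0.03,0,0,-0.05,0,0.03,0,0,-0.05,0,0.03,0,0,0,0]

```text
t: 13.6
position: [0.4937, -0.2508, 0.1814]
orientation: [3.134, -0.012, -0.049]
contact_force: [0.4, -1.0, -0.6]
width: 0.0494
finger_force: 62.5
```

```bash
python3 -c "
from h import *
go(.52,.255,.17,-.0151)
print(world([.4809,.2099,-.0151],[[80,80,12],[48,55,12]]))"
```

```text
t 13.6 pos [ 0.4937 -0.2508  0.1814] rpy [ 3.1339 -0.0123 -0.0491] F [ 0.4 -1.  -0.6] w 0.0494 | d [ 0.0013 -0.5066  0.0076] turn -0.034
[[0.56209883 0.28868293 0.012     ]
 [0.529725   0.26416896 0.012     ]]
```

Request:
shift_gripper:
  motion: [0.03,0,0,0,-0.034,0.03,0.001,-0.045,0,0,0.03,0.001,-0.045,0,0,0.03,0.001,-0.045,0,0,0.03,0.001,-0.045,0,0,0.03,0.001,-0.045,0,0,0.03,0.001,-0.045,0,0,0.03,0.001,-0.045,0,0,0.03,0.001,-0.045,0,0,0.03,0.001,-0.045,0,0,0.03,0.002,-0.045,0,0,0.03,0.002,-0.045,0,0,0.03,0,0,0,0,0.03,0,0,0,0]

```text
t: 15.0
position: [0.5097, 0.247, 0.1716]
orientation: [3.14, 0.002, -0.013]
contact_force: [-0.8, -0.5, -1.2]
width: 0.0494
finger_force: 63.1
```

```bash
python3 -c "
from h import *
go(.5145,.2494,.075,-.0151)"
```

```text
t 15.0 pos [0.5097 0.247  0.1716] rpy [ 3.1403e+00  2.1000e-03 -1.3000e-02] F [-0.8 -0.5 -1.2] w 0.0494 | d [ 0.005  -0.0025  0.0966] turn 0.0021
```

Request:
shift_gripper:
  motion: [0.03,0.002,0,0.03,0,0.03,0.002,0,0.03,0,0.03,0,0,0.025,0,0.03,0,0,0.01,0,0.03,0,0,0,0,0.03,0,0,0,0]

```text
t: 15.6
position: [0.5153, 0.2459, 0.079]
orientation: [-3.141, -0.001, -0.016]
contact_force: [-0.3, 0.3, -1.2]
width: 0.0494
finger_force: 63.1
```

```bash
python3 - <<'E'
from h import *
from workcell import robot, cam
go(.5145,.2494,.058,-.0151)
ims=[]
for n in("side","top"):
    im=cv2.cvtColor(cam.read_camera(n)["pixels"],cv2.COLOR_RGB2BGR); cv2.imwrite(f"pics/{n}5.png",im)
    u=proj(n,[.49,.22,.04])[0].astype(int); x,y=u-[50,50]
    ims.append(cv2.resize(im[y:y+100,x:x+100],(400,400),interpolation=cv2.INTER_CUBIC));print(n,x,y)
cv2.imwrite("pics/m5.png",np.hstack(ims))
E
```

```text
t 15.6 pos [0.5153 0.2459 0.079 ] rpy [-3.1413e+00 -1.3000e-03 -1.6100e-02] F [-0.3  0.3 -1.2] w 0.0494 | d [-0.0008 -0.0034  0.021 ] turn -0.001
side 193 142
top 167 203
```

View pics/m5.png

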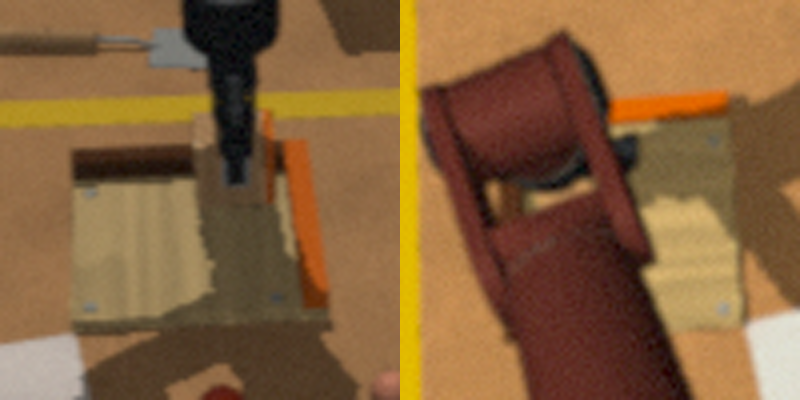

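The block hangs upright inside the corner, about 11 mm short of the orange fence, with the tips well above fence height. Now lower it to contact.

Request:
shift_gripper:
  motion: [0.03,0,0,0.01,0,0.03,0,0,0.006,0,0.03,0,0,0,0,0.03,0,0,0,0]

```text
t: 16.1
position: [0.5142, 0.2463, 0.0615]
orientation: [3.141, 0.001, -0.015]
contact_force: [0.6, -0.3, -0.9]
width: 0.0495
finger_force: 63.1
```

Request:
shift_gripper:
  motion: [0.03,0,0,0.002,0,0.03,0,0,0.002,0,0.03,0,0,0,0,0.03,0,0,0,0]

```text
t: 16.5
position: [0.5148, 0.2465, 0.0583]
orientation: [-3.141, -0.001, -0.015]
contact_force: [-0.7, -0.5, -0.1]
width: 0.0491
finger_force: 63.0
```

Request:
shift_gripper:
  motion: [0.03,0,0,0.001,0,0.03,0,0,0.001,0,0.03,0,0,0,0,0.03,0,0,0,0]

```text
t: 16.9
position: [0.516, 0.2468, 0.0583]
orientation: [-3.141, -0.003, -0.015]
contact_force: [-1.3, 0.2, 7.9]
width: 0.0491
finger_force: 64.1
```

Request:
shift_gripper:
  motion: [0.03,0.004,0,0,0,0.03,0.004,0,0,0,0.03,0.002,0,0,0,0.03,0,0,0,0,0.03,0,0,0,0]

```text
t: 17.4
position: [0.5263, 0.2467, 0.0583]
orientation: [-3.141, -0.004, -0.015]
contact_force: [-0.6, -0.6, 6.8]
width: 0.0492
finger_force: 64.0
```

Request:
shift_gripper:
  motion: [0.03,0.002,0,0,0,0.03,0.001,0,0,0,0.03,0,0,0,0,0.03,0,0,0,0]

```text
t: 17.8
position: [0.5287, 0.2467, 0.0582]
orientation: [-3.141, -0.002, -0.015]
contact_force: [-1.4, 0.0, 8.9]
width: 0.0494
finger_force: 64.3
```

Request:
shift_gripper:
  motion: [0.03,0.002,0,0,0,0.03,0.001,0,0,0,0.03,0,0,0,0,0.03,0,0,0,0]

```text
t: 18.2
position: [0.529, 0.2467, 0.0583]
orientation: [3.141, 0.005, -0.015]
contact_force: [-13.8, -0.2, 18.5]
width: 0.0496
finger_force: 65.3
```

Request:
shift_gripper:
  motion: [0.03,0,-0.004,0,0,0.03,0,-0.004,0,0,0.03,0,-0.003,0,0,0.03,0,0,0,0,0.03,0,0,0,0]

```text
t: 18.7
position: [0.5291, 0.257, 0.0583]
orientation: [3.14, 0.005, -0.014]
contact_force: [-13.7, -4.0, 18.6]
width: 0.0496
finger_force: 65.3
```

Request:
shift_gripper:
  motion: [0.03,0,-0.003,0,0,0.03,0,-0.002,0,0,0.03,0,0,0,0,0.03,0,0,0,0]

```text
t: 19.1
position: [0.5292, 0.2619, 0.0584]
orientation: [3.139, 0.006, -0.015]
contact_force: [-13.4, -4.6, 18.6]
width: 0.0494
finger_force: 65.4
```

Request:
shift_gripper:
  motion: [0.03,0,-0.002,0,0,0.03,0,-0.001,0,0,0.03,0,0,0,0,0.03,0,0,0,0]

```text
t: 19.5
position: [0.5293, 0.2647, 0.0584]
orientation: [3.139, 0.006, -0.015]
contact_force: [-13.5, -6.4, 19.3]
width: 0.0494
finger_force: 65.4
```

Request:
shift_gripper:
  motion: [0.03,0,-0.002,0,0,0.03,0,0,0,0,0.03,0,0,0,0]

```text
t: 19.8
position: [0.5293, 0.2667, 0.0584]
orientation: [3.139, 0.006, -0.015]
contact_force: [-13.8, -5.5, 19.0]
width: 0.0494
finger_force: 65.4
```

Request:
shift_gripper:
  motion: [0.03,0,-0.002,0,0,0.03,0,0,0,0,0.03,0,0,0,0]

```text
t: 20.1
position: [0.5293, 0.2687, 0.0583]
orientation: [3.139, 0.006, -0.014]
contact_force: [-13.7, -6.0, 19.3]
width: 0.0495
finger_force: 65.4
```

Request:
shift_gripper:
  motion: [0.03,0,-0.002,0,0,0.03,0,0,0,0,0.03,0,0,0,0]

```text
t: 20.4
position: [0.5293, 0.2689, 0.0584]
orientation: [3.135, 0.006, -0.014]
contact_force: [-16.1, -12.0, 22.3]
width: 0.0495
finger_force: 65.6
```

Request:
shift_gripper:
  motion: [0.03,0,-0.002,0,0,0.03,0,0,0,0,0.03,0,0,0,0]

```text
t: 20.7
position: [0.5293, 0.2691, 0.0585]
orientation: [3.131, 0.007, -0.014]
contact_force: [-16.5, -18.8, 24.5]
width: 0.0495
finger_force: 65.9
```

Both fences now push back. One check picture before handing in.

```bash
python3 - <<'E'
from h import *
from workcell import robot, cam
im=cv2.cvtColor(cam.read_camera("side")["pixels"],cv2.COLOR_RGB2BGR)
a=cv2.resize(im[150:240,195:295],(500,450),interpolation=cv2.INTER_CUBIC)
b=cv2.resize(im[240:345,210:340],(300,242)); c=np.zeros((450,800,3),np.uint8);c[:,:500]=a;c[:242,500:]=b
cv2.imwrite("pics/m6.png",c)
E
```

```text
(no output)
```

View pics/m6.png

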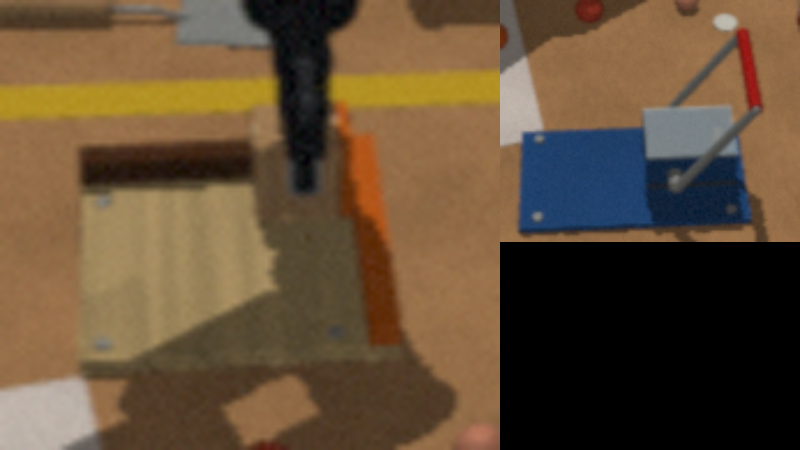

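The block's orange end sits flush on the orange fence (columns 262-265), its side meets the dark fence, and the lever is at rest. The hard stop at y = 0.269 m fits the block meeting the fence; a finger would have touched about 17 mm earlier. Handing in.

```bash
python3 -c "
from workcell import robot, cam
s=robot.sense();print(s['contact_force'].round(1),s['orientation'].round(3))
print(robot.hand_in())"
```

```text
[-16.3 -19.5  24.7] [ 3.131  0.007 -0.014]
the job is handed in; nothing more can be done
None
```

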